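# Charge the grinding jar with milling balls

### The job

Take the blue-handled scoop, scoop white ceramic milling balls out of the steel tray and tip them into the dark steel grinding jar, until at least four of the five are in the jar; use only the scoop on the balls (never the gripper), press it only gently on the tray, and leave any remaining balls in the tray with none spilled. Then set the scoop back on the black mat, standing flat on its base, and let go. Do not disturb the flask and the centrifuge tube that stand behind.

Things in the scene. Friction and masses are not known exactly. Their poses are not given: they have to be found in the camera images.
- scoop: Loose aluminium scoop, 0.1 kg, standing on the mat. Origin: centre of the bowl's underside; x out of the open mouth, z up. Flat bowl 60 long (x -30 to 30), 56 wide; floor 1.8 thick; back wall 24 high at x = -30; side walls 2 thick, 22 high, tapering to 6 at the mouth. The handle rises from the back wall, leaning 30 degrees back from vertical (to -x), and ends at x = -80, z = 101
- scoop_grip (a point): Middle of the blue handle grip: at (-64, 0, 73) mm in the scoop's frame. The grip is 16 wide (along the scoop's y, flat sides), 12 thick and 66 long along the handle.
- tray: Steel tray, fixed. Origin: centre of its underside; x along its length, z up. Flat floor 160 long (x -80 to 80), 76 wide, its top at z = 3; both ends then slope up and outwards at 45 degrees to the rim at z = 28 (x = +-105); vertical side walls 3 thick, 28 high. The balls begin scattered in the +x half, away from the robot.
- jar: Dark steel grinding jar, fixed, open at the top. Origin: centre of its underside, z up. Outer diameter 88 (foot 92), inner diameter 72, height 60, inner floor at z = 8.
- jar_middle (a point): Point on the jar's axis, 25 above its underside, inside it.
- scoop_bowl (a point): Point in the middle of the scoop's bowl, 12 above its underside.
- mat: Flat black rubber mat, fixed, 150 (x) by 110 (y) by 3 thick. Origin: centre of its underside.
- ball0_center (a point): Centre of one of five identical white ceramic balls, diameter 15, about 11 g, that roll freely.
- ball1_center (a point): Centre of one of five identical white ceramic balls, diameter 15, about 11 g, that roll freely.
- ball2_center (a point): Centre of one of five identical white ceramic balls, diameter 15, about 11 g, that roll freely.
- ball3_center (a point): Centre of one of five identical white ceramic balls, diameter 15, about 11 g, that roll freely.
- ball4_center (a point): Centre of one of five identical white ceramic balls, diameter 15, about 11 g, that roll freely.
- flask: Loose conical glass flask, 74 in diameter, 102 high, a bystander behind the work. Origin: centre of its underside.
- tube: Loose centrifuge tube standing upright, 34 in diameter, 113 high, a bystander. Origin: centre of its underside.
Mind the look-alikes: they are no part of the job. Leave any orange or purple look-alike of the scoop alone. Several things have the shape of the tray; the one meant has the colours described above.

How it is judged (in metres and radians):
On the way:
1. at least one ball lies in the bowl of the scoop, lifted clear above the tray (height (world z) of scoop above 0.05 m and distance between any of ball0_center, ball1_center, ball2_center, ball3_center, ball4_center and scoop_bowl below 0.036 m), for 0.2 s.
At the end, for the whole second after the job is handed in: At least four balls lie in the jar and every other ball lies in the tray; the scoop stands flat on its base on the mat (its origin over the mat, upright within 0.1 rad), released and at rest ((distance between each of ball0_center, ball1_center, ball2_center, ball3_center and jar_middle below 0.037 m or distance between each of ball0_center, ball1_center, ball2_center, ball4_center and jar_middle below 0.037 m or distance between each of ball0_center, ball1_center, ball3_center, ball4_center and jar_middle below 0.037 m or distance between each of ball0_center, ball2_center, ball3_center, ball4_center and jar_middle below 0.037 m or distance between each of ball1_center, ball2_center, ball3_center, ball4_center and jar_middle below 0.037 m) and (distance between ball0_center and jar_middle below 0.037 m or (x of ball0_center in the frame of tray between -0.105 and 0.105 m and y of ball0_center in the frame of tray between -0.039 and 0.039 m and z of ball0_center in the frame of tray between 0 and 0.035 m)) and (distance between ball1_center and jar_middle below 0.037 m or (x of ball1_center in the frame of tray between -0.105 and 0.105 m and y of ball1_center in the frame of tray between -0.039 and 0.039 m and z of ball1_center in the frame of tray between 0 and 0.035 m)) and (distance between ball2_center and jar_middle below 0.037 m or (x of ball2_center in the frame of tray between -0.105 and 0.105 m and y of ball2_center in the frame of tray between -0.039 and 0.039 m and z of ball2_center in the frame of tray between 0 and 0.035 m)) and (distance between ball3_center and jar_middle below 0.037 m or (x of ball3_center in the frame of tray between -0.105 and 0.105 m and y of ball3_center in the frame of tray between -0.039 and 0.039 m and z of ball3_center in the frame of tray between 0 and 0.035 m)) and (distance between ball4_center and jar_middle below 0.037 m or (x of ball4_center in the frame of tray between -0.105 and 0.105 m and y of ball4_center in the frame of tray between -0.039 and 0.039 m and z of ball4_center in the frame of tray between 0 and 0.035 m)) and x of scoop in the frame of mat between -0.075 and 0.075 m and y of scoop in the frame of mat between -0.055 and 0.055 m and z of scoop in the frame of mat below 0.008 m and angle between scoop's own z axis and vertical below 0.1 rad and linear speed of scoop below 0.02 m/s); the robot touches nothing.
It fails at once if the gripper touches a ball (contact force between the fingers and ball0 above 0.3 N or contact force between the fingers and ball1 above 0.3 N or contact force between the fingers and ball2 above 0.3 N or contact force between the fingers and ball3 above 0.3 N or contact force between the fingers and ball4 above 0.3 N).
It fails at once if the scoop is pressed hard on the tray (over 100 N) (contact force between scoop and tray above 100 N).
It fails at once if the flask or the centrifuge tube is moved by more than 20 mm or tipped (distance of any of flask, tube from where it was at the start of the episode above 0.02 m or angle between any of flask, tube's own z axis and vertical above 0.3 rad).
It also fails if it takes over 72 s, if anything falls off the work surface, if the arm or the gripper's body presses on something with over 40 N, if the wrist force passes 120 N, or if a joint passes its speed limit or range.

### The arm

A 6-joint arm with a two-finger parallel gripper is mounted at the origin on a cart in front of the work surface, level with it; the furniture and walls round the work are solid. World frame = base frame: x ahead of the robot, y to its left, z up, the work surface at z = 0. Lengths are in mm, angles in degrees, forces in N, time in s.
With the tool pointing down it reaches from about 250 to 725 mm from the base axis. Payload 9.7 kg.
Tool frame: the origin (TCP) lies between the finger pads; the fingertips stand 19 mm ahead of it and the grasp point (between the pads) is the TCP; z points along the fingers, y is the line along which they close (so a half turn about z gives the same grasp; the last joint's range is limited). The gripper opens to 85 mm and grips with 20 to 120 N. Pads are 22 mm wide; open, the fingers measure 114 mm over their backs; the gripper's body (76 mm by 85 mm) begins 54 mm behind the grasp point. The pads swing forward as they close: fully open they stand 13 mm farther back than shut.
Start: joints at [-64.286, 4.979, 10.078, 95.1, 0, 90], TCP at [238.634, -495.531, 250.284] pointing down, gripper open.
Joint ranges: [-179.16, 179.16], [-48.56, 103.87], [-65.8, 70.77], [-126.05, 130.52], [-82.76, 87.17], [-180, 180]. Speed limits (degrees/s): [127.2, 127.2, 147.25, 180, 180, 180].

### API

Orientations are given as a 3x3 rotation matrix whose columns are the frame's x, y, z axes.
In Python, from rig import arm gives the robot as it stands. The module is installed in compiled form; this text tells all that it offers.
- The arm moves only by the shell command python3 -m crank 'ROWS' [FORCE]. ROWS is a JSON object of lists of equal length, an entry for each row: "translation": the shift along the world's x, y, z in units of 30 mm (1.0 is 30 mm), a list of three; "turn": the turn, a rotation vector about the world's x, y, z in units of 10 degrees (1.0 is 10 degrees), a list of three; "grip": the opening, from 0 (shut) to 1 (fully open). A call has 1 to 12 rows; each row is the pose to reach, as a shift and turn from the pose commanded when the call began; what a row does not reach only later rows make up. A row lasts 1/8 s, in which the tool goes at most 62.5 mm and 10.7 degrees, less where a joint would pass 70% of its speed; a pose out of reach is approached as far as the arm can. A call with a gripper value outside its range is refused whole. The fingers move at their own pace and stop on an object; FORCE is the grip in N (left out, the last holds). Time passes only in rows, so rows that repeat a pose let the fingers close. It gives the time, the measured TCP pose, the force, the opening and the grip force at its end, in the units of the state.
- arm.get_obs(): the state, without advancing time (a new reading comes with each control period).
- arm.read_camera(name): name is "scene" or "top"; returns a dict with "img" (480x640x3 uint8, red, green, blue), "fx", "fy", "cx", "cy" (pixels), "dist" ([k1, k2, p1, p2, k3] as OpenCV has them; the pictures are not rectified), "eye" and "orientation" of the camera in the world. Camera axes: x right, y down, z forward; pixel columns grow to the right and rows downward; lengths in mm; the calibration is good to about 2 mm. A picture is of the moment at which its call begins. There is no depth.
- arm.close_job(): hands the job in; it is judged then, once.
Trained networks look in the newest picture that a camera, given by its name, has taken for a name from the list of things; names that differ only in an ending like _2 or _b are one class to them, and where a whole thing is asked for, a point or a joint stands for the part that bears it (a point fixed in the world has none). Each returns a list of dicts, best first, with "p" (0 to 1); they miss things now and then, are a little off and sometimes report something else, mostly with a low value. They report only what shows in the picture. A call takes as long as a camera call. They do not tell look-alikes from the thing itself.
- arm.boxes_of(label, camera): "point" ([column, row] in pixels, amid what is visible of it).
The state is a dict: "time": time; "joint_pos": joint angles; "qd": joint speeds; "joint_torque": joint torques, N m; "position": TCP position; "tool_rot": TCP orientation; "wrist_force": force on the tool from outside, world axes, zero at the start; "ft_torque": the same for the moment, N m; "width": opening from 0.0 (shut) to 1.0 (fully open); "finger_force": force on a finger pad.
Only numpy, scipy, OpenCV 4.12 (cv2) and the standard library are available. Lean on these libraries where they do the work, as an engineer would, in place of code of your own. Each camera call takes 0.05 s, during which the arm holds its last target. There are 200 camera calls.

## Working session

There is one attempt and no reset: what is moved stays moved. The work goes in short steps, Python scripts to look and compute and a shell command to move; the robot and the scene stay as the last step left them, time stands still between calls to the robot, and variables do not carry over. Pictures are saved under pics/ and viewed, at most 10 in all, crops included, and the job is handed in when it is done.

```bash
mkdir -p pics
cat > h.py <<'E'
import numpy as np, cv2
from rig import arm
def K(c): return np.array([[c['fx'],0,c['cx']],[0,c['fy'],c['cy']],[0,0,1.]])
def ray(c,p):
    u=cv2.undistortPoints(np.array([[p]],float),K(c),np.array(c['dist'],float))[0,0]
    d=np.array(c['orientation'])@np.array([u[0],u[1],1.]); return np.array(c['eye'],float),d
def onz(c,p,z):
    e,d=ray(c,p); return e+d*(z-e[2])/d[2]
def proj(c,P):
    R=np.array(c['orientation']).T; t=-R@np.array(c['eye'],float)
    return cv2.projectPoints(np.array(P,float).reshape(-1,1,3),cv2.Rodrigues(R)[0],t,K(c),np.array(c['dist'],float))[0][:,0]
def tri(c1,p1,c2,p2):
    e1,d1=ray(c1,p1);e2,d2=ray(c2,p2)
    s=np.linalg.lstsq(np.c_[d1,-d2],e2-e1,rcond=None)[0]
    a=e1+d1*s[0];b=e2+d2*s[1]; return (a+b)/2,np.linalg.norm(a-b)
def save(c,n): cv2.imwrite('pics/'+n,c['img'][:,:,::-1])
E
python3 - <<'E'
from h import *
np.set_printoptions(precision=1,suppress=True)
for n in('top','scene'):
    c=arm.read_camera(n); save(c,n+'0.png'); print(n,c['eye'],np.array(c['orientation']).tolist(),c['fx'])
    for l,z in dict(scoop=10,scoop_grip=76,tray=3,jar=60,mat=3,ball0_center=10.5,flask=50,tube=60).items():
        print(l,[(round(b['p'],2),np.round(b['point']).tolist(),onz(c,b['point'],z).round().tolist()[:2]) for b in arm.boxes_of(l,n)])
E
```

```text
top [ 417.5 -111.7 1171.7] [[-0.0034877967661125727, -0.9934706066614897, 0.11403503397364399], [-0.9999933103476255, 0.0035907173882046427, 0.0006971431960405561], [-0.0011020588532540496, -0.1140318396251235, -0.9934764843809814]] 447.18137031872504
scoop [(0.63, [382.0, 244.0], [552.0, -276.0]), (0.6, [433.0, 186.0], [707.0, -417.0]), (0.57, [379.0, 318.0], [362.0, -264.0])]
scoop_grip [(0.92, [434.0, 185.0], [695.0, -402.0]), (0.72, [378.0, 316.0], [370.0, -253.0]), (0.69, [382.0, 245.0], [543.0, -266.0])]
tray [(0.84, [476.0, 281.0], [455.0, -523.0]), (0.56, [284.0, 233.0], [584.0, -18.0])]
jar [(0.86, [165.0, 270.0], [483.0, 276.0])]
mat []
ball0_center []
flask [(0.84, [347.0, 200.0], [662.0, -183.0])]
tube [(0.78, [198.0, 193.0], [680.0, 196.0])]
scene [-76.7 797.6 786.7] [[-0.8279510277670756, -0.3215994811103074, 0.459424498007044], [-0.560548138375184, 0.45001782741917135, -0.695176049335019], [0.016819042290182072, -0.833101271607786, -0.5528647131640172]] 449.28213169178423
scoop [(0.66, [339.0, 226.0], [558.0, -308.0]), (0.65, [390.0, 251.0], [356.0, -276.0]), (0.46, [317.0, 197.0], [732.0, -435.0])]
scoop_grip [(0.75, [340.0, 228.0], [494.0, -206.0]), (0.62, [392.0, 251.0], [314.0, -189.0]), (0.44, [315.0, 196.0], [669.0, -332.0])]
tray [(0.89, [392.0, 206.0], [482.0, -553.0]), (0.78, [276.0, 262.0], [610.0, -37.0])]
jar [(0.47, [341.0, 227.0], [509.0, -237.0])]
mat [(0.75, [347.0, 232.0], [522.0, -299.0])]
ball0_center [(0.46, [339.0, 228.0], [552.0, -300.0])]
flask [(0.76, [288.0, 226.0], [657.0, -160.0])]
tube [(0.9, [206.0, 278.0], [665.0, 185.0])]
```

View pics/top0.png

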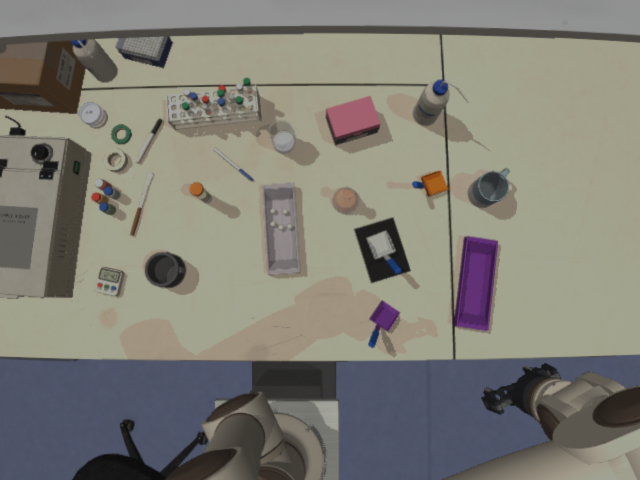

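View pics/scene0.png

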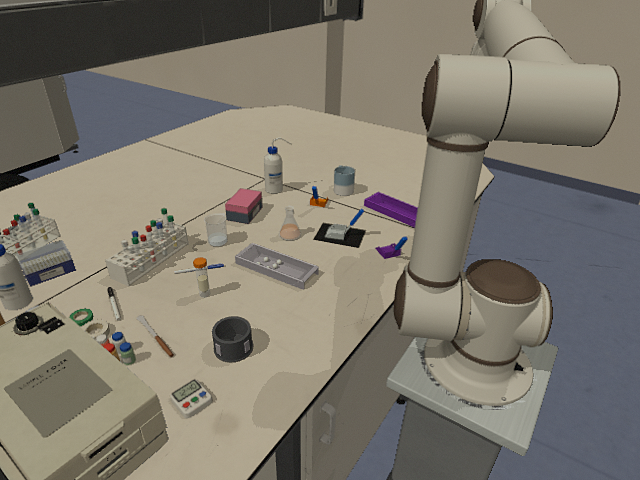

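The top view shows the steel tray at (282,229) with balls near (275-290, 211-227), the jar at (165,270), and the aluminium scoop on the mat at (382,247) with its blue handle towards (394,267). Next I'll enlarge it for precise measurements.

Run:
```python
from h import *
im=cv2.imread('pics/top0.png')
a=cv2.resize(im[175:285,255:310],None,fx=5,fy=5,interpolation=cv2.INTER_CUBIC)
b=cv2.resize(im[210:290,350:415],None,fx=6.875,fy=6.875,interpolation=cv2.INTER_CUBIC)
b=cv2.resize(b,(447,550)); cv2.imwrite('pics/crop.png',np.hstack([a,b]))
c=arm.read_camera('top'); s=arm.read_camera('scene')
np.set_printoptions(precision=1,suppress=True)
for n,cc in(('top',c),('scene',s)):
    hsv=cv2.cvtColor(cc['img'],cv2.COLOR_RGB2HSV)
    x0,x1,y0,y1=(360,410,215,280) if n=='top' else (315,370,200,250)
    m=cv2.inRange(hsv,(105,120,60),(125,255,255)); k=np.zeros_like(m);k[y0:y1,x0:x1]=m[y0:y1,x0:x1]
    ys,xs=np.nonzero(k); print(n,'blue',xs.mean(),ys.mean(),len(xs),cv2.minAreaRect(np.c_[xs,ys].astype(np.float32)))
    if n=='top': pb=(xs.mean(),ys.mean())
    else: print(tri(c,pb,s,(xs.mean(),ys.mean())))
# mat in top
g=c['img'].max(2); k=np.zeros_like(g);k[210:290,345:420]=(g<45)[210:290,345:420]*255
ys,xs=np.nonzero(k); r=cv2.minAreaRect(np.c_[xs,ys].astype(np.float32)); bp=cv2.boxPoints(r)
print('mat',[onz(c,p,3) for p in bp],onz(c,r[0],3))
```

```text
top blue 393.8965517241379 265.91379310344826 116 ((394.0946044921875, 265.9324035644531), (16.73965835571289, 7.207353591918945), 54.46232223510742)
scene blue 356.328125 216.71875 64 ((355.9268493652344, 216.8414764404297), (3.7481706142425537, 18.584678649902344), 38.65980529785156)
(array([ 490. , -295.6,   75.5]), np.float64(1.3721195285352497))
mat [array([ 592.3, -206.7,    3. ]), array([ 623.6, -307.5,    3. ]), array([ 484.5, -347.5,    3. ]), array([ 454.1, -247.7,    3. ])] [ 538.2 -277.2    3. ]
```

View pics/crop.png

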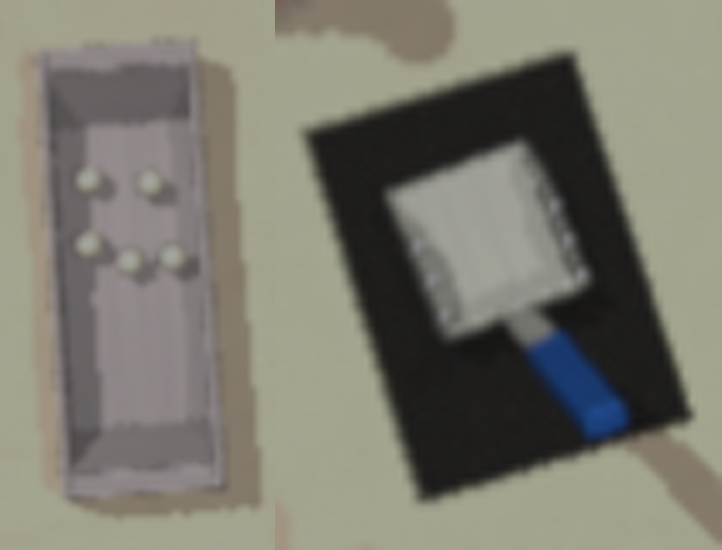

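The crop shows five balls in the tray, at crop (89,180), (150,183), (89,243), (130,261), (173,257). The scoop's mouth faces up-left and its handle points lower right. I'll convert these to world positions.

Run:
```python
from h import *
np.set_printoptions(precision=1,suppress=True)
c=arm.read_camera('top'); s=arm.read_camera('scene')
A=lambda x,y:(255+x/5-.4,175+y/5-.4)
B=lambda x,y:(350+(x-275)/6.875-.43,210+y/6.875-.43)
t=[onz(c,A(*p),28) for p in((42,48),(195,40),(223,486),(68,496))]
print('tray rim',np.array(t),np.mean(t,0)); d=(t[0]+t[1]-t[2]-t[3])/2; print('yaw',np.degrees(np.arctan2(d[1],d[0])),np.linalg.norm(d),np.linalg.norm((t[0]+t[3]-t[1]-t[2])/2))
ctr=np.mean(t,0);ya=np.arctan2(d[1],d[0]);R=np.array([[np.cos(ya),np.sin(ya)],[-np.sin(ya),np.cos(ya)]])
for p in((89,180),(150,183),(89,243),(130,261),(173,257)):
    w=onz(c,A(*p),10.5); print('ball',w,'tray',R@(w-ctr)[:2])
bl=[onz(c,B(*p),z) for p,z in(((387,190),9),((525,140),9),((590,275),26),((450,338),26))]
print('bowl',np.array(bl)); d=(bl[0]+bl[1]-bl[2]-bl[3]);m=np.mean(bl,0);print('scoop yaw',np.degrees(np.arctan2(d[1],d[0])),m,np.linalg.norm(d)/2)
h=np.array([490,-295.6])-m[:2]; print('from grip',np.degrees(np.arctan2(-h[1],-h[0])),np.linalg.norm(h))
# jar circle
g=c['img'].max(2);k=np.zeros_like(g);k[240:300,135:195]=(g<75)[240:300,135:195]*255
cn=max(cv2.findContours(k,0,2)[0],key=cv2.contourArea);(q,r)=cv2.minEnclosingCircle(cn);print('jar',q,r,onz(c,q,60))
j=arm.boxes_of('jar','top')[0]['point'];print(onz(c,j,30))
k=np.zeros_like(s['img'][:,:,0]);k[300:370,200:265]=(s['img'].max(2)<75)[300:370,200:265]
ys,xs=np.nonzero(k);print('scene jar bbox',xs.min(),xs.max(),ys.min(),ys.max());print(tri(c,j,s,((xs.min()+xs.max())/2,(ys.min()+ys.max())/2)))
P=lambda x,y,z:[[x+44*np.cos(a),y+44*np.sin(a),z] for a in np.linspace(0,6.28,60)]
cv2.imwrite('pics/jar.png',cv2.resize(np.hstack([c['img'][235:305,125:205],s['img'][300:370,190:270]]),None,fx=5,fy=5)[:,:,::-1])
print(arm.get_obs()['tool_rot'])
```

```text
tray rim [[709.5  35.1  28. ]
 [713.3 -45.2  28. ]
 [479.6 -60.3  28. ]
 [474.7  19.1  28. ]] [594.3 -12.8  28. ]
yaw 3.804720878205271 234.74783755710592 79.96734471075372
ball [642.3  11.6  10.5] tray [49.6 21.1]
ball [640.6 -20.7  10.5] tray [ 45.7 -10.9]
ball [608.6  11.3  10.5] tray [15.9 23.1]
ball [599.  -10.4  10.5] tray [4.8 2.1]
ball [601.  -33.   10.5] tray [  5.3 -20.6]
bowl [[ 570.8 -234.2    9. ]
 [ 589.9 -287.5    9. ]
 [ 536.1 -308.3   26. ]
 [ 512.6 -255.2   26. ]]
scoop yaw 20.482223911774778 [ 552.3 -271.3   17.5] 62.1420481695907
from grip 21.295949295845354 66.91653321750641
jar (165.37179565429688, 269.5) 19.685535430908203 [484.2 275.   60. ]
[487.6 292.   30. ]
scene jar bbox 212 252 317 361
(array([484.5, 289.3,  31.1]), np.float64(7.386375513017717))
[[ 0.9  0.4 -0. ]
 [ 0.4 -0.9  0. ]
 [-0.  -0.  -1. ]]
```

View pics/jar.png

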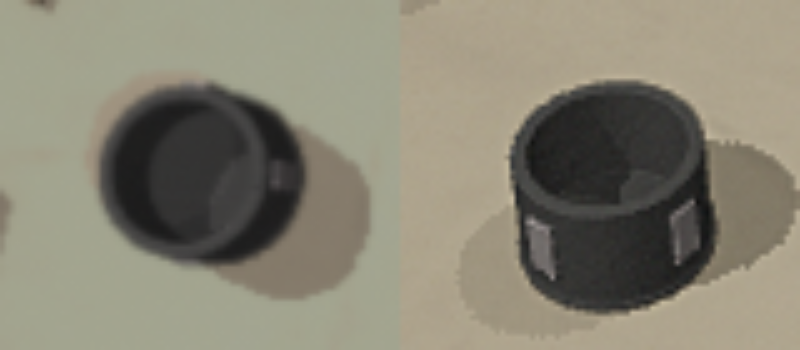

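The jar's rim centre is near column 162, row 270 in the top view and about (231.5, 329.5) in the scene view. I'll refine the jar and tray positions and work out the grasp move.

```bash
cat >> h.py <<'E'
from scipy.spatial.transform import Rotation as Rn
np.set_printoptions(precision=3,suppress=True)
def scoopR(yaw,pitch=0): # pitch>0 = mouth down
    return Rn.from_euler('ZY',[yaw,pitch],degrees=True).as_matrix()
T_off=np.array([-64.,0,73.]) # grip in scoop frame
A30=np.array([[.866025,0,.5],[0,-1,0],[.5,0,-.866025]]) # tool axes in scoop frame, columns x,y,z
def tool(o,yaw,pitch=0,flip=1):
    S=scoopR(yaw,pitch); return np.array(o)+S@T_off, S@A30@np.diag([flip,flip,1])
def rows(pos,R,p0,R0):
    return (np.array(pos)-p0)/30, Rn.from_matrix(R@R0.T).as_rotvec(degrees=True)/10
E
python3 - <<'E'
from h import *
c=arm.read_camera('top'); s=arm.read_camera('scene')
print('jar',onz(c,(161.5,269.6),60),tri(c,(161.5,269.6),s,(231.4,329.5)))
print('floor ends',onz(c,(280,199.2),3),onz(c,(284,259.6),3))
o=arm.get_obs();p0=o['position'];R0=np.array(o['tool_rot']);print(p0,R0)
for f in(1,-1):
  p,R=tool([549.7,-272.7,3],21,0,f); print(p,f,rows(p,R,p0,R0))
print('pregrasp 70 back', rows(p-70*R[:,2],R,p0,R0)[0], R[:,2])
E
```

```text
jar [483.982 284.945  60.   ] (array([483.366, 285.191,  57.709]), np.float64(1.832297422771585))
floor ends [674.602  -7.61    3.   ] [513.114 -19.231   3.   ]
[ 238.642 -495.522  250.283] [[ 0.901  0.434  0.   ]
 [ 0.434 -0.901  0.   ]
 [ 0.    -0.    -1.   ]]
[ 489.951 -295.636   76.   ] 1 (array([ 8.377,  6.663, -5.809]), array([ 1.19 , -2.755, -0.461]))
[ 489.951 -295.636   76.   ] -1 (array([ 8.377,  6.663, -5.809]), array([-4.172, -1.802, 16.946]))
pregrasp 70 back [ 7.288  6.245 -3.789] [ 0.467  0.179 -0.866]
```

```bash
python3 -m crank '{"translation":[[2.4,2.1,0],[4.9,4.2,0],[7.29,6.24,-0.5],[7.29,6.24,-2],[7.29,6.24,-3.79],[7.29,6.24,-3.79],[7.29,6.24,-3.79]],"turn":[[0.4,-0.9,-0.15],[0.8,-1.85,-0.3],[1.19,-2.75,-0.46],[1.19,-2.75,-0.46],[1.19,-2.75,-0.46],[1.19,-2.75,-0.46],[1.19,-2.75,-0.46]],"grip":[1,1,1,1,1,1,1]}'
python3 - <<'E'
from h import *
o=arm.get_obs();print(o['joint_pos'],o['time'])
c=arm.read_camera('top');s=arm.read_camera('scene')
a=c['img'][205:300,340:440];b=s['img'][170:265,300:400]
cv2.imwrite('pics/pre.png',cv2.resize(np.hstack([a,b])[:,:,::-1],None,fx=4,fy=4,interpolation=cv2.INTER_CUBIC))
p0=np.array(o['position']);R0=np.array(o['tool_rot'])
p,R=tool([549.7,-272.7,3],21);print(rows(p,R,p0,R0))
E
```

```text
time: 2.12
position: [456.9, -306.8, 134.7]
tool_rot: [[0.81, 0.36, 0.464], [0.311, -0.933, 0.182], [0.498, -0.003, -0.867]]
wrist_force: [-1.0, 0.2, -0.2]
width: 1.001
finger_force: 0.0
[-46.796  -7.953 -19.621  66.312  27.558 115.105] 2.125
(array([ 1.1  ,  0.371, -1.957]), array([-0.014, -0.019, -0.011]))
```

```bash
python3 -m crank '{"translation":[[0,0,0],[0,0,0],[0,0,0],[0,0,0],[0,0,0],[0,0,0],[0,0,0],[0,0,0],[0,0,0]],"turn":[[-0.47,-0.18,0.87],[-0.93,-0.36,1.73],[-1.4,-0.54,2.6],[-1.87,-0.72,3.46],[-2.34,-0.9,4.33],[-2.8,-1.07,5.2],[-3.27,-1.25,6.06],[-3.74,-1.43,6.93],[-4.2,-1.61,7.8]],"grip":[1,1,1,1,1,1,1,1,1]}'
python3 -m crank '{"translation":[[0,0,0],[0,0,0],[0,0,0],[0,0,0],[0,0,0],[0,0,0],[0,0,0],[0,0,0],[0,0,0],[0,0,0]],"turn":[[-0.47,-0.18,0.87],[-0.93,-0.36,1.73],[-1.4,-0.54,2.6],[-1.87,-0.72,3.46],[-2.34,-0.9,4.33],[-2.8,-1.07,5.2],[-3.27,-1.25,6.06],[-3.74,-1.43,6.93],[-4.2,-1.61,7.8],[-4.2,-1.61,7.8]],"grip":[1,1,1,1,1,1,1,1,1,1]}'
python3 - <<'E'
from h import *
o=arm.get_obs();print(o['joint_pos'],o['time'])
p0=np.array(o['position']);R0=np.array(o['tool_rot'])
p,R=tool([549.7,-272.7,3],21,0,-1);print(rows(p,R,p0,R0))
c=arm.read_camera('top');s=arm.read_camera('scene')
a=c['img'][205:300,340:440];b=s['img'][170:265,300:400]
cv2.imwrite('pics/pre.png',cv2.resize(np.hstack([a,b])[:,:,::-1],None,fx=4,fy=4,interpolation=cv2.INTER_CUBIC))
E
```

```text
time: 3.35
position: [457.3, -309.9, 138.8]
tool_rot: [[-0.362, 0.806, 0.468], [0.932, 0.317, 0.176], [-0.006, 0.5, -0.866]]
wrist_force: [-0.1, 0.2, 0.3]
width: 0.998
finger_force: 0.0
time: 4.6
position: [457.4, -309.7, 138.4]
tool_rot: [[-0.808, -0.357, 0.469], [-0.311, 0.934, 0.176], [-0.501, -0.003, -0.866]]
wrist_force: [-0.5, -0.2, 0.9]
width: 0.999
finger_force: 0.0
[-46.975  -8.101 -19.405  66.261  27.564 -64.877] 4.6
(array([ 1.085,  0.467, -2.081]), array([0.015, 0.01 , 0.008]))
```

View pics/pre.png

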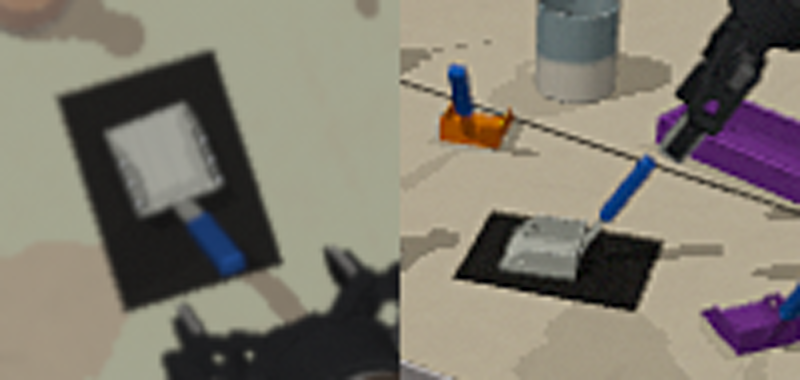

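The fingers straddle the line of the blue handle, with the scoop undisturbed on the mat. I'll advance and grip.

```bash
python3 -m crank '{"translation":[[0.55,0.23,-1.04],[1.08,0.47,-2.08],[1.08,0.47,-2.08],[1.08,0.47,-2.08],[1.08,0.47,-2.08],[1.08,0.47,-2.08],[1.08,0.47,-2.08],[1.08,0.47,-2.08],[1.08,0.47,-2.08],[1.08,0.47,-2.08]],"turn":[[0,0,0],[0,0,0],[0,0,0],[0,0,0],[0,0,0],[0,0,0],[0,0,0],[0,0,0],[0,0,0],[0,0,0]],"grip":[1,1,1,0.1,0,0,0,0,0,0]}' 100
python3 - <<'E'
from h import *
c=arm.read_camera('top');s=arm.read_camera('scene')
a=c['img'][205:300,340:440];b=s['img'][170:265,300:400]
cv2.imwrite('pics/grip.png',cv2.resize(np.hstack([a,b])[:,:,::-1],None,fx=4,fy=4,interpolation=cv2.INTER_CUBIC))
o=arm.get_obs();print(o['position'],o['tool_rot'],o['time'])
E
```

```text
time: 5.95
position: [490.0, -294.6, 75.0]
tool_rot: [[-0.808, -0.359, 0.468], [-0.312, 0.933, 0.177], [-0.5, -0.003, -0.866]]
wrist_force: [-2.9, -1.3, 5.9]
width: 0.17
finger_force: 97.7
[ 489.927 -294.624   74.977] [[-0.808 -0.359  0.468]
 [-0.312  0.933  0.178]
 [-0.5   -0.002 -0.866]] 6.05
```

View pics/grip.png

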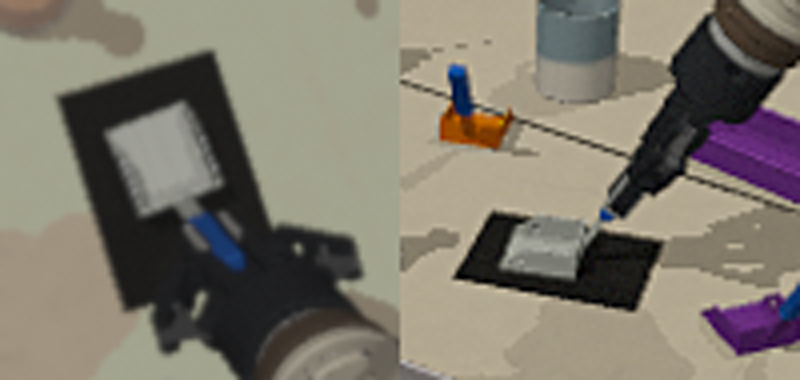

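Gripped, with the scoop still flat on the mat. Next I'll work out the tray entry.

```bash
cat >> h.py <<'E'
T_off=np.array([-65.,0,72.]); YT=3.8; TC=np.array([594.,-12.8]); JC=np.array([484.,285.])
def trayxy(x,y):
    a=np.radians(YT); return TC+np.array([x*np.cos(a)-y*np.sin(a),x*np.sin(a)+y*np.cos(a)])
def tool(o,yaw,pitch=0,flip=-1):
    S=scoopR(yaw,pitch); return np.array(o)+S@T_off, S@A30@np.diag([flip,flip,1])
def lip(l,yaw,pitch): # tool pose with bottom lip point (30,0,0) at l
    S=scoopR(yaw,pitch); return np.array(l)+S@(T_off-[30,0,0]), S@A30@np.diag([-1,-1,1])
E
python3 - <<'E'
from h import *
o=arm.get_obs();p0=np.array(o['position']);R0=np.array(o['tool_rot'])
for z in(90,45,4): print(z,*rows(*tool([*trayxy(-45,2),z],YT),p0,R0))
E
```

```text
90 [-0.194  9.218  2.901] [ 0.013  0.005 -1.723]
45 [-0.194  9.218  1.401] [ 0.013  0.005 -1.723]
4 [-0.194  9.218  0.034] [ 0.013  0.005 -1.723]
```

```bash
python3 -m crank '{"translation":[[0,0,1],[0,0,2],[0,1,2.9],[0,2.6,2.9],[-0.05,4.2,2.9],[-0.1,5.8,2.9],[-0.15,7.4,2.9],[-0.19,8.8,2.9],[-0.19,9.22,2.9],[-0.19,9.22,2.2],[-0.19,9.22,1.4],[-0.19,9.22,1.4]],"turn":[[0,0,0],[0,0,0],[0,0,0],[0,0,-0.4],[0,0,-0.8],[0,0,-1.2],[0,0,-1.5],[0,0,-1.72],[0,0,-1.72],[0,0,-1.72],[0,0,-1.72],[0,0,-1.72]],"grip":[0,0,0,0,0,0,0,0,0,0,0,0]}'
python3 -m crank '{"translation":[[0,0,0],[0,0,0]],"turn":[[0,0,0],[0,0,0]],"grip":[0,0]}'
python3 - <<'E'
from h import *
o=arm.get_obs();p0=np.array(o['position']);R0=np.array(o['tool_rot']);print(o['joint_pos'],o['wrist_force'])
for z in(45,4): print(z,*rows(*tool([*trayxy(-45,2),z],YT),p0,R0))
c=arm.read_camera('top');s=arm.read_camera('scene')
a=c['img'][175:285,235:345];b=s['img'][220:330,220:330]
cv2.imwrite('pics/tray1.png',cv2.resize(np.hstack([a,b])[:,:,::-1],None,fx=3.6,fy=3.6,interpolation=cv2.INTER_CUBIC))
E
```

```text
time: 7.55
position: [482.9, -18.0, 113.8]
tool_rot: [[-0.866, -0.067, 0.495], [-0.059, 0.998, 0.032], [-0.496, -0.001, -0.868]]
wrist_force: [0.4, -1.0, -0.6]
width: 0.17
finger_force: 98.1
time: 7.8
position: [484.6, -17.9, 117.5]
tool_rot: [[-0.863, -0.067, 0.5], [-0.059, 0.998, 0.032], [-0.501, -0.002, -0.865]]
wrist_force: [-0.2, -0.3, -1.2]
width: 0.171
finger_force: 98.1
[ -4.302 -34.542 -42.178  52.53    3.978  -7.091] [-0.217 -0.283 -1.175]
45 [-0.017 -0.005 -0.017] [ 0.009  0.008 -0.002]
4 [-0.017 -0.005 -1.384] [ 0.009  0.008 -0.002]
```

View pics/tray1.png

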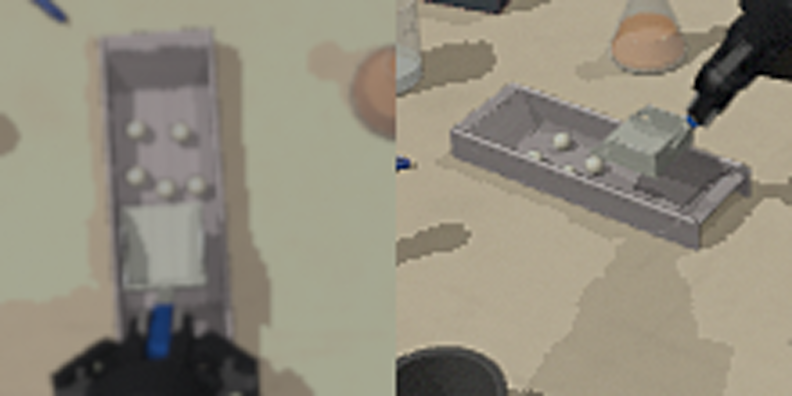

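The scoop hangs centred over the near half of the tray, and all five balls are ahead of its mouth. I'll descend.

```bash
python3 -m crank '{"translation":[[0,0,-0.6],[0,0,-1.1],[0,0,-1.3],[0,0,-1.38],[0,0,-1.38],[0,0,-1.38]],"turn":[[0,0,0],[0,0,0],[0,0,0],[0,0,0],[0,0,0],[0,0,0]],"grip":[0,0,0,0,0,0]}'
```

```text
time: 8.65
position: [484.2, -17.6, 75.0]
tool_rot: [[-0.864, -0.067, 0.499], [-0.059, 0.998, 0.032], [-0.5, -0.001, -0.866]]
wrist_force: [-0.0, -0.2, 0.3]
width: 0.171
finger_force: 98.3
```

```bash
python3 -m crank '{"translation":[[0.25,0.02,0],[0.55,0.04,0],[0.85,0.06,0],[1.15,0.08,0],[1.45,0.1,0],[1.75,0.12,0],[2.05,0.14,0],[2.35,0.16,0],[2.6,0.17,0],[2.8,0.19,0],[2.8,0.19,0]],"turn":[[0,0,0],[0,0,0],[0,0,0],[0,0,0],[0,0,0],[0,0,0],[0,0,0],[0,0,0],[0,0,0],[0,0,0],[0,0,0]],"grip":[0,0,0,0,0,0,0,0,0,0,0]}'
python3 - <<'E'
from h import *
c=arm.read_camera('top');s=arm.read_camera('scene')
a=c['img'][175:285,235:345];b=s['img'][220:330,220:330]
cv2.imwrite('pics/tray2.png',cv2.resize(np.hstack([a,b])[:,:,::-1],None,fx=3.6,fy=3.6,interpolation=cv2.INTER_CUBIC))
o=arm.get_obs();p0=np.array(o['position']);R0=np.array(o['tool_rot'])
for x,z,p in((80,3,0),(84,7,-4),(88,11,-7.5),(92,15,-11),(96,19,-15),(98,30,-18)): print(x,*rows(*lip([*trayxy(x,2),z],YT,p),p0,R0))
E
```

```text
time: 10.02
position: [568.7, -11.9, 74.9]
tool_rot: [[-0.864, -0.067, 0.499], [-0.059, 0.998, 0.032], [-0.5, -0.002, -0.866]]
wrist_force: [0.8, -0.4, 2.2]
width: 0.168
finger_force: 98.5
80 [0.352 0.004 0.005] [ 0.009  0.002 -0.005]
84 [ 0.325  0.003 -0.089] [ 0.035 -0.397 -0.004]
88 [ 0.332  0.003 -0.162] [ 0.059 -0.746 -0.004]
92 [ 0.352  0.004 -0.244] [ 0.082 -1.096 -0.004]
96 [ 0.372  0.006 -0.363] [ 0.109 -1.495 -0.003]
98 [ 0.365  0.005 -0.191] [ 0.129 -1.794 -0.003]
```

View pics/tray2.png

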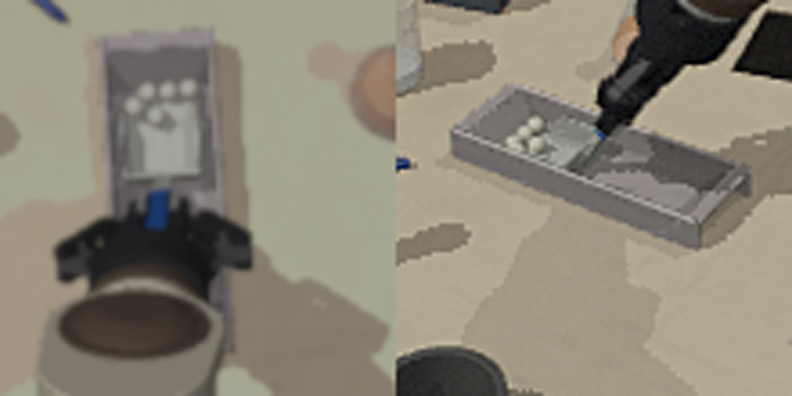

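Four balls are lined up at the far slope and one is already in the bowl. I'll push on, riding up the slope with the mouth pitching up.

```bash
python3 -m crank '{"translation":[[0.16,0,0.01],[0.32,0,0.01],[0.3,0,-0.06],[0.3,0,-0.14],[0.32,0,-0.22],[0.34,0,-0.33],[0.34,0,-0.33],[0.32,0,-0.2],[0.3,0,0.1]],"turn":[[0,0,0],[0,0,0],[0.03,-0.37,0],[0.06,-0.74,0],[0.08,-1.09,0],[0.11,-1.48,0],[0.12,-1.6,0],[0.14,-1.85,0],[0.14,-2,0]],"grip":[0,0,0,0,0,0,0,0,0]}'
python3 - <<'E'
from h import *
c=arm.read_camera('top');s=arm.read_camera('scene')
a=c['img'][175:285,235:345];b=s['img'][220:330,220:330]
cv2.imwrite('pics/tray3.png',cv2.resize(np.hstack([a,b])[:,:,::-1],None,fx=3.6,fy=3.6,interpolation=cv2.INTER_CUBIC))
E
```

```text
time: 11.25
position: [576.2, -11.9, 76.3]
tool_rot: [[-0.643, -0.067, 0.763], [-0.043, 0.998, 0.051], [-0.765, -0.0, -0.644]]
wrist_force: [-0.1, -0.4, -1.6]
width: 0.171
finger_force: 98.2
```

View pics/tray3.png

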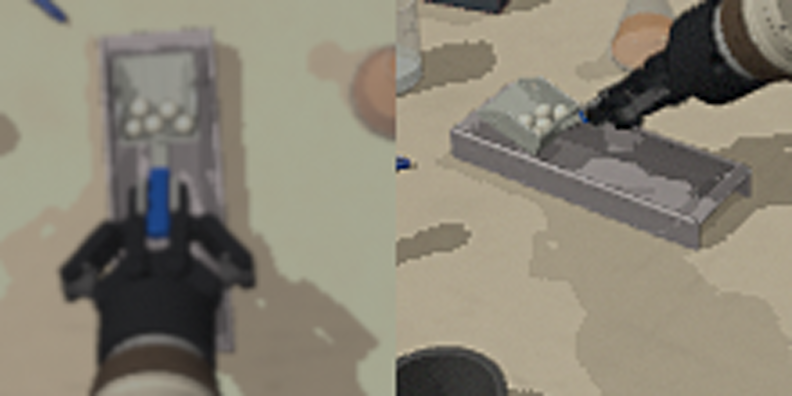

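All five balls sit at the back of the bowl, and none are left in the tray. I'll plan the carry and the pour.

```bash
cat > plan.py <<'E'
from h import *
o=arm.get_obs();p0=np.array(o['position']);R0=np.array(o['tool_rot'])
yaw=75;d=np.array([np.cos(np.radians(yaw)),np.sin(np.radians(yaw))])
def show(n,off,z,p,yw=yaw):
    t,r=rows(*lip([*(JC+off*d),z],yw,p),p0,R0); print(n,t.round(2).tolist(),r.round(2).tolist())
show('mid',-130,125,-20,40); show('over',-40,125,-20); show('pre',-16,95,-20)
for p,z in((-10,88),(0,84),(10,80),(20,76),(30,73),(40,71),(50,70),(60,70)): show(p,-16,z,p)
E
python3 plan.py
```

```text
mid [-7.13, 3.27, 2.72] [0.0, 0.01, 3.62]
over [-4.43, 4.94, 2.72] [-0.0, 0.01, 7.12]
pre [-4.22, 5.72, 1.72] [-0.0, 0.01, 7.12]
-10 [-4.16, 5.97, 2.13] [-0.68, 0.83, 7.1]
0 [-4.06, 6.32, 2.58] [-1.36, 1.66, 7.04]
10 [-3.94, 6.77, 2.96] [-2.03, 2.48, 6.94]
20 [-3.8, 7.3, 3.26] [-2.71, 3.3, 6.81]
30 [-3.64, 7.89, 3.48] [-3.38, 4.12, 6.63]
40 [-3.47, 8.53, 3.63] [-4.05, 4.93, 6.42]
50 [-3.29, 9.19, 3.69] [-4.71, 5.74, 6.16]
60 [-3.11, 9.86, 3.66] [-5.37, 6.54, 5.86]
```

```bash
python3 -m crank '{"translation":[[0,0,0.3],[0,0,0.9],[0,0,1.6],[-0.1,0.1,2.3],[-0.4,0.4,2.8],[-0.8,0.9,3],[-1.3,1.4,3],[-1.8,1.9,3],[-2.3,2.5,3],[-2.8,3,3],[-3.2,3.5,3],[-3.6,4,3]],"turn":[[0,0,0],[0,0,0],[0,0,0],[0,0,0.2],[0,0,0.6],[0,0,1.2],[0,0,1.9],[0,0,2.7],[0,0,3.5],[0,0,4.3],[0,0,5],[0,0,5.7]],"grip":[0,0,0,0,0,0,0,0,0,0,0,0]}'
python3 -m crank '{"translation":[[-0.4,0.4,0],[-0.7,0.8,0],[-0.8,0.94,0],[-0.8,0.94,-0.1],[-0.8,0.94,-0.2],[-0.8,0.94,-0.2]],"turn":[[0,0,0.6],[0,0,1.1],[0,0,1.35],[0,0,1.42],[0,0,1.42],[0,0,1.42]],"grip":[0,0,0,0,0,0]}'
python3 plan.py
python3 - <<'E'
from h import *
o=arm.get_obs();print(o['joint_pos'])
c=arm.read_camera('top');print([(round(b['p'],2),b['point']) for b in arm.boxes_of('ball0_center','top')])
S=scoopR(75,-20);print(proj(c,np.array(o['position'])+S@(np.array([-15,0,9])-T_off)))
cv2.imwrite('pics/carry.png',c['img'][:,:,::-1])
im=c['img'].astype(int);print('bright px in tray',(c['img'][195:275,265:300].min(2)>200).sum())
E
```

```text
time: 12.85
position: [469.1, 108.2, 169.0]
tool_rot: [[-0.31, -0.875, 0.372], [-0.562, 0.485, 0.67], [-0.767, -0.002, -0.642]]
wrist_force: [-0.4, -0.1, -1.9]
width: 0.173
finger_force: 98.2
time: 13.6
position: [445.0, 136.1, 161.6]
tool_rot: [[-0.166, -0.966, 0.199], [-0.621, 0.259, 0.74], [-0.766, -0.0, -0.643]]
wrist_force: [0.8, 0.0, -1.9]
width: 0.172
finger_force: 98.0
mid [-2.73, -1.66, -0.05] [-0.0, 0.0, -3.5]
over [-0.03, 0.01, -0.05] [-0.0, 0.0, 0.0]
pre [0.18, 0.78, -1.05] [-0.0, 0.0, 0.0]
-10 [0.25, 1.03, -0.64] [-0.97, 0.26, 0.0]
0 [0.34, 1.39, -0.19] [-1.93, 0.52, 0.0]
10 [0.46, 1.84, 0.19] [-2.9, 0.78, 0.0]
20 [0.61, 2.37, 0.49] [-3.87, 1.04, 0.0]
30 [0.76, 2.96, 0.71] [-4.83, 1.3, 0.0]
40 [0.93, 3.59, 0.85] [-5.8, 1.56, 0.0]
50 [1.11, 4.26, 0.92] [-6.76, 1.81, 0.0]
60 [1.29, 4.93, 0.89] [-7.73, 2.07, 0.0]
[ -8.804 -18.78  -31.847  69.564  49.618 -80.381]
[(0.47, [199.2, 191.8])]
[[186.695 277.061]]
bright px in tray 0
```

```bash
python3 -m crank '{"translation":[[0.1,0.4,-0.5],[0.18,0.78,-1],[0.25,1.03,-0.62],[0.34,1.39,-0.19],[0.4,1.61,0.01],[0.46,1.84,0.19],[0.53,2.1,0.35],[0.61,2.37,0.49],[0.76,2.96,0.71],[0.93,3.59,0.85],[1.11,4.26,0.92],[1.29,4.93,0.89]],"turn":[[0,0,0],[0,0,0],[-0.97,0.26,0],[-1.93,0.52,0],[-2.42,0.65,0],[-2.9,0.78,0],[-3.38,0.91,0],[-3.87,1.04,0],[-4.83,1.3,0],[-5.8,1.56,0],[-6.76,1.81,0],[-7.73,2.07,0]],"grip":[0,0,0,0,0,0,0,0,0,0,0,0]}'
python3 -m crank '{"translation":[[0,0,0],[0,0,0],[0,0,0],[0,0,0],[-0.1,-0.6,1],[-0.3,-1.5,2]],"turn":[[0,0,0],[0,0,0],[0,0,0],[0,0,0],[0.9,-0.2,0],[1.8,-0.4,0]],"grip":[0,0,0,0,0,0]}'
python3 - <<'E'
from h import *
s=arm.read_camera('scene');c=arm.read_camera('top')
for n,cc in(('scene',s),('top',c)):print(n,[(round(b['p'],2),b['point']) for b in arm.boxes_of('ball0_center',n)])
o=arm.get_obs();p0=np.array(o['position']);R0=np.array(o['tool_rot'])
print(o['joint_pos'],*rows(*tool([472,200,160],75,0),p0,R0))
cv2.imwrite('pics/pour.png',cv2.resize(np.hstack([c['img'][230:310,110:210],s['img'][290:370,180:280]])[:,:,::-1],None,fx=4,fy=4,interpolation=cv2.INTER_CUBIC))
E
```

```text
time: 15.2
position: [484.2, 285.3, 189.9]
tool_rot: [[-0.225, -0.966, -0.127], [-0.835, 0.258, -0.485], [0.502, -0.003, -0.865]]
wrist_force: [0.0, 0.1, -0.3]
width: 0.173
finger_force: 98.1
time: 15.95
position: [474.6, 238.8, 249.3]
tool_rot: [[-0.248, -0.967, -0.062], [-0.949, 0.255, -0.185], [0.195, 0.013, -0.981]]
wrist_force: [0.4, -0.9, 0.8]
width: 0.172
finger_force: 98.1
scene []
top []
[ 30.388  10.427  15.544 103.587  -7.567 -44.12 ] [-0.642 -3.347 -0.662] [ 3.979 -1.117 -0.02 ]
```

```bash
python3 -m crank '{"translation":[[-0.1,-0.5,0],[-0.2,-1.2,0],[-0.3,-2,0],[-0.5,-2.8,0],[-0.64,-3.35,0],[-0.64,-4.2,0],[-0.64,-5.0,0],[-0.64,-5.5,0],[-0.64,-5.5,0]],"turn":[[0.8,-0.2,0],[1.6,-0.45,0],[2.4,-0.67,0],[3.2,-0.9,0],[3.98,-1.12,0],[3.98,-1.12,0],[3.98,-1.12,0],[3.98,-1.12,0],[3.98,-1.12,0]],"grip":[0,0,0,0,0,0,0,0,0]}'
python3 - <<'E'
from h import *
s=arm.read_camera('scene');c=arm.read_camera('top')
o=arm.get_obs();print(o['joint_pos'])
A=c['img'][235:300,125:205];B=s['img'][295:360,190:270];C=c['img'][215:280,205:285];D=c['img'][185:250,240:320]
cv2.imwrite('pics/jar2.png',cv2.resize(np.vstack([np.hstack([A,B]),np.hstack([C,D])])[:,:,::-1],None,fx=4.5,fy=4.5,interpolation=cv2.INTER_CUBIC))
E
```

```text
time: 17.27
position: [455.5, 73.8, 247.3]
tool_rot: [[-0.22, -0.968, 0.122], [-0.84, 0.252, 0.48], [-0.496, 0.003, -0.868]]
wrist_force: [0.6, 0.1, -0.9]
width: 0.171
finger_force: 98.2
[ -7.177 -13.944 -11.867  88.005  29.49  -81.545]
```

View pics/jar2.png

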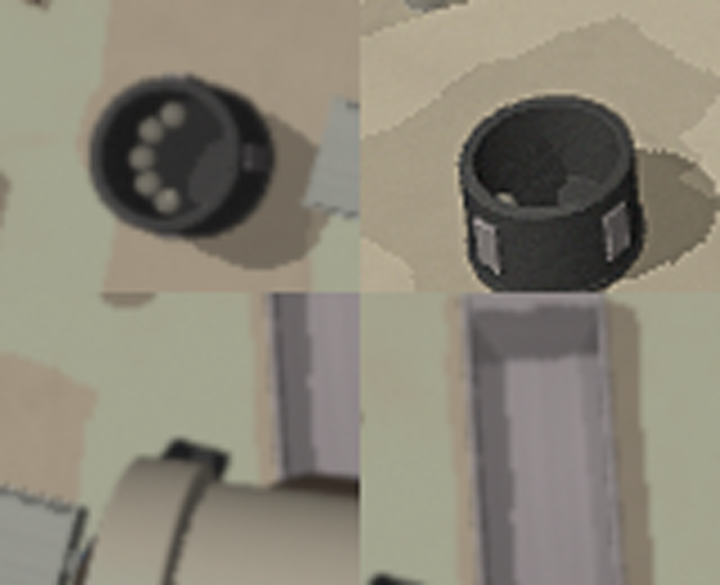

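The view shows all five balls on the jar floor and an empty tray. I'll return the scoop to its mat spot: TCP (489.9, -294.6, 75), yaw 21.

Run:
```python
from h import *
o=arm.get_obs();p0=np.array(o['position']);R0=np.array(o['tool_rot'])
R=tool([0,0,0],21.05)[1];print(*rows([489.9,-294.6,165],R,p0,R0))
```

```text
[  1.147 -12.307  -2.757] [ 0.012 -0.026 -5.442]
```

```bash
python3 -m crank '{"translation":[[0.05,-0.8,0],[0.2,-2.2,0],[0.35,-3.7,0],[0.5,-5.2,0],[0.65,-6.7,0],[0.8,-8.2,0],[0.95,-9.7,0],[1.05,-11,-0.5],[1.15,-12,-1.2],[1.15,-12.31,-2],[1.15,-12.31,-2.75],[1.15,-12.31,-2.75]],"turn":[[0,0,-0.5],[0,0,-1.1],[0,0,-1.8],[0,0,-2.5],[0,0,-3.2],[0,0,-3.9],[0,0,-4.5],[0,0,-5],[0.01,-0.03,-5.44],[0.01,-0.03,-5.44],[0.01,-0.03,-5.44],[0.01,-0.03,-5.44]],"grip":[0,0,0,0,0,0,0,0,0,0,0,0]}'
python3 -m crank '{"translation":[[0,0,0],[0,0,-1],[0,0,-1.9],[0,0,-2.4],[0,0,-2.6],[0,0,-2.6],[0,0,-2.6]],"turn":[[0,0,0],[0,0,0],[0,0,0],[0,0,0],[0,0,0],[0,0,0],[0,0,0]],"grip":[0,0,0,0,0,0,0]}'
python3 - <<'E'
from h import *
o=arm.get_obs();p0=np.array(o['position']);R0=np.array(o['tool_rot'])
R=tool([0,0,0],21.05)[1];print(*rows([489.9,-294.6,75],R,p0,R0))
E
```

```text
time: 18.88
position: [489.7, -293.7, 163.7]
tool_rot: [[-0.809, -0.36, 0.465], [-0.312, 0.933, 0.181], [-0.499, 0.001, -0.867]]
wrist_force: [-0.9, 0.2, -0.7]
width: 0.169
finger_force: 98.1
time: 19.75
position: [490.5, -295.5, 89.2]
tool_rot: [[-0.807, -0.359, 0.469], [-0.313, 0.933, 0.177], [-0.501, -0.004, -0.865]]
wrist_force: [0.6, 1.0, -1.0]
width: 0.17
finger_force: 98.2
[-0.019  0.03  -0.473] [ 0.018  0.016 -0.001]
```

```bash
python3 -m crank '{"translation":[[0,0.02,-0.2],[0,0.02,-0.4],[0,0.02,-0.46],[0,0.02,-0.46],[0,0.02,-0.46]],"turn":[[0,0,0],[0,0,0],[0,0,0],[0,0,0],[0,0,0]],"grip":[0,0,0,0,0]}'
```

```text
time: 20.38
position: [490.3, -294.7, 74.9]
tool_rot: [[-0.807, -0.359, 0.469], [-0.312, 0.933, 0.178], [-0.501, -0.003, -0.865]]
wrist_force: [-3.3, -0.1, 5.5]
width: 0.172
finger_force: 98.9
```

```bash
python3 -m crank '{"translation":[[0,0,0],[0,0,0],[0,0,0],[0,0,0],[0,0,0],[-0.25,-0.1,0.45],[-0.7,-0.27,1.3],[-1.2,-0.46,2.25],[-1.87,-0.72,3.46],[-2.3,-0.9,4.3],[-2.3,-0.9,4.3]],"turn":[[0,0,0],[0,0,0],[0,0,0],[0,0,0],[0,0,0],[0,0,0],[0,0,0],[0,0,0],[0,0,0],[0,0,0],[0,0,0]],"grip":[0.3,0.6,1,1,1,1,1,1,1,1,1]}'
python3 - <<'E'
from h import *
c=arm.read_camera('top');s=arm.read_camera('scene');im=cv2.imread('pics/top0.png')[:,:,::-1].astype(int)
d=np.abs(c['img'].astype(int)-im).max(2);print('mat diff',(d[222:275,365:402]>40).sum(),'flask',(d[185:215,330:360]>40).sum(),'tube',(d[180:205,188:212]>40).sum())
pp=[]
for n,cc,(x0,x1,y0,y1) in(('top',c,(360,410,215,280)),('scene',s,(315,370,200,250))):
    m=cv2.inRange(cv2.cvtColor(cc['img'],cv2.COLOR_RGB2HSV),(105,120,60),(125,255,255))[y0:y1,x0:x1]
    ys,xs=np.nonzero(m);pp.append((xs.mean()+x0,ys.mean()+y0));print(n,pp[-1],len(xs))
print(tri(c,pp[0],s,pp[1]))
E
```

```text
time: 21.75
position: [420.8, -322.8, 206.4]
tool_rot: [[-0.806, -0.358, 0.471], [-0.313, 0.934, 0.174], [-0.502, -0.007, -0.865]]
wrist_force: [0.5, 1.0, -0.1]
width: 1.0
finger_force: 0.0
mat diff 2 flask 0 tube 0
top (np.float64(394.3333333333333), np.float64(265.5284552845528)) 123
scene (np.float64(356.4153846153846), np.float64(216.35384615384615)) 65
(array([ 490.642, -296.686,   76.108]), np.float64(1.897989095380791))
```

The scoop matches its original standing pose, and the flask and tube haven't moved. I'll hand the job in.

```bash
python3 -c "
from rig import arm
print(arm.close_job())"
```

```text
the job is handed in; nothing more can be done
None
```

I scooped all five balls into the grinding jar in one pass, set the scoop back flat on the mat and let go, left the flask and tube undisturbed, and handed the job in at about 22 s; the hand-in gave no verdict.

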